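# Index the button press to the cup die and set its depth ring

## Robot

A 7-joint arm with a two-finger parallel gripper is mounted at the origin on the work surface. World frame = base frame: x ahead of the robot, y to its left, z up, the work surface at z = 0. Lengths are in m, angles in rad, forces in N, time in s.
With the tool pointing down it reaches from about 0.35 to 0.9 m from the base axis. Payload 19.9 kg.
Tool frame: the origin (TCP) lies between the finger pads; the fingertips stand 19 mm ahead of it and the grasp point (between the pads) is the TCP; z points along the fingers, y is the line along which they close (so a half turn about z gives the same grasp; the last joint's range is limited). The gripper opens to 94 mm and grips with 3 to 60 N. Pads are 16 mm wide; open, the fingers measure 119 mm over their backs; the gripper's body (75 mm by 177 mm) begins 78 mm behind the grasp point.
Start: joints at [-1.27, 0.417, -0.01, 1.614, 0.005, 1.111, -0.053], TCP at [0.21, 0.589, 0.197] pointing down, gripper open.
Joint ranges: [-2.81, 2.81], [-0.39, 2.02], [-1.27, 1.25], [0.06, 2.57], [-1.19, 4.33], [0.19, 2], [-2.82, 2.82]. Speed limits (rad/s): [1.89, 1.89, 2.39, 2.39, 3.01, 3.01, 3.01].

## Interface

Orientations are given as a 3x3 rotation matrix whose columns are the frame's x, y, z axes.
In Python, from rig import robot gives the robot as it stands. Calls block until the motion is done:
- robot.move_ptp(position, orientation): joint-space move of the TCP to a pose.
- robot.move_linear(position, velocity=0.15, frame=None, threshold=None): straight line of the TCP; frame=None keeps the orientation; velocity is the mean speed in m/s. With threshold (N) it stops when the force on the tool has changed by that much, and returns True; else False.
- robot.goto_joints(angles): joint-space move.
- robot.gripper_to(opening): finger opening in m; the grip force is fixed at half the most; returns when the fingers have stopped.
- robot.pause(seconds).
- robot.ik(position, orientation): joint angles nearest the present ones, or None.
- robot.get_state(): the state.
- robot.grab_frame(name): name is "side" or "top"; returns the picture (420x560x3 uint8, red, green, blue); there is no depth.
- robot.camera_info(name): a dict with "fx", "fy", "cx", "cy" (pixels), "rvec" (rotation vector, rad) and "tvec" (3), from world to camera coordinates, as OpenCV has them. Camera axes: x right, y down, z forward; pixel columns grow to the right and rows downward; lengths in m; the calibration is good to about 2 mm. A picture is of the moment at which its call begins. camera_info takes no time and is no camera call.
A pose or a line that the arm cannot do raises robot.PlanningError and nothing moves.
- robot.sign_off(): hands the job in; it is judged then, once.
The state is a dict: "time": time; "qpos": joint angles; "joint_vel": joint speeds; "effort": joint torques, N m; "ee_pos": TCP position; "tool_rot": TCP orientation; "force": force on the tool from outside, world axes, zero at the start; "moment": the same for the moment, N m; "opening": finger opening in m; "grasp_force": force on a finger pad.
Only numpy, scipy, OpenCV 4.12 (cv2) and the standard library are available. Lean on these libraries where they do the work, as an engineer would, in place of code of your own. Each camera call takes 0.05 s, during which the arm holds its last target. There are 200 camera calls.

## Task

On the button press, lift the sprung plunger and turn the turret until the cup-shaped die stands under the ram, and let the plunger drop fully home there. Then turn the depth ring on top of the press clockwise until the ram just touches the cup die, and back it off two clicks. Leave the dies in their nests and do not push the other things on the counter about.

Things in the scene. Friction and masses are not known exactly. Their poses are not given: they have to be found in the camera images.
- press_base: Button press: grey round base 300 mm across, 30 mm high, with a steel index ring on its rim (radii 108 to 142 mm, top 45 mm above the counter) cut by four notches 90 deg apart. Origin at the centre of its underside, on the turret axis; x axis points from there to the ram and column, y 90 deg anticlockwise from that, z up
- turret_axis (a point): point on the upright turret axis, at the top face (66 mm above the counter) of the dark turret disc, which is 220 mm across with four square nests 90 deg apart, their centres 80 mm from the axis
- turret (a joint): turret angle, rad, anticlockwise from above; 0 at the start, plunger home. The plunger sits midway between two nests, at 0 it is 135 deg anticlockwise from the ram direction. Notches (one die under the ram in each) at -1.571, 0, 1.571, 3.142; stops at -1.75 and 3.3, so the plunger never passes under the ram. About 1 N at the knob turns it
- plunger (a joint): lift of the sprung plunger, m: 0 fully home in a notch, stop at 0.024. About 6 N starts it, 11 N holds it at 0.020. The pin (12 mm across, round end, notch 15 mm wide) is clear of the index ring from 0.013; let go between notches it rides on the ring and drops into the next notch it meets
- knob_grip (a point): centre of the grip of the plunger's black knob, 125 mm from the turret axis, 123 mm above the counter when home: upright, round, 26 mm across, reaching 11 mm below and above this point; a cap 32 mm across, 6 mm thick on top; 24 mm of bare 12 mm stem below, then a 22 mm housing. It swivels freely about its upright axis, so the hand need not turn with the turret
- ram_foot (a point): centre of the underside of the ram's foot, a flat disc 34 mm across, 80 mm from the turret axis, under an overhanging arm 50 mm wide (55 to 215 mm from the axis, 167 to 217 mm above the counter) on a column 40 x 50 mm, 195 mm from the axis. Arm, ram and ring stand 0 to 6 mm higher than that from job to job
- ring (a joint): angle of the depth ring, rad, 0 at the start; grows clockwise from above, lowering the ram 5.73 mm per rad; range -2.6 to 4.2. 12 clicks a turn: it rests at multiples of 0.5236 rad (3 mm of ram), about 0.1 N m moves it from click to click. The touch comes 0.7 to 1.9 rad from the start, not always on a click; then the torque rises steeply (over 0.3 N m within 0.2 rad)
- ring_grip (a point): centre of the depth ring, on its upright turning axis: a knurled aluminium ring 58 mm across, 28 mm high (14 mm below to 14 mm above this point) on top of the press arm, straight above the ram. The point stays as the ring turns. A short black line on top marks its angle
- cup_top (a point): centre of the mouth of the cup die, 36 mm above its underside
- die_cup: loose steel die with a 44 x 44 x 14 mm square foot, with a hollow round cup 38 mm across on top, 36 mm tall in all, the tallest of the four; it sits in one of the four square nests of the turret (nest walls 7 mm high); origin at the centre of its underside
- die_flat: loose steel die with a 44 x 44 x 14 mm square foot, with a plain round stub 24 mm across on top, 32 mm tall in all; under the ram at the start; it sits in one of the four square nests of the turret (nest walls 7 mm high); origin at the centre of its underside
- die_dome: loose steel die with a 44 x 44 x 14 mm square foot, with a low round dome 36 mm across on top, 32 mm tall in all; it sits in one of the four square nests of the turret (nest walls 7 mm high); origin at the centre of its underside
- die_bar: loose steel die with a 44 x 44 x 14 mm square foot, with an oblong bar 36 x 12 mm on top, 32 mm tall in all; it sits in one of the four square nests of the turret (nest walls 7 mm high); origin at the centre of its underside
- cone_grey: bystander to be left alone: grey thread cone, 68 mm wide at the foot, 140 mm tall; origin at the centre of its underside
- button_jar: bystander to be left alone: glass jar with metal lid, 68 mm wide, 110 mm tall; origin at the centre of its underside
- button_box: bystander to be left alone: cream card box 80 x 120 x 60 mm; origin at the centre of its underside
- tape_case: bystander to be left alone: square black tape case 66 x 66 x 34 mm; origin at the centre of its underside
- mallet: bystander to be left alone: hammer lying flat, 260 mm long; origin at the centre of its underside
- cone_cream: bystander to be left alone: cream thread cone, 62 mm wide at the foot, 120 mm tall; origin at the centre of its underside
- tall_box: bystander to be left alone: cream card box 80 x 110 x 100 mm; origin at the centre of its underside
There are look-alikes about, which are no part of the job. Leave any red look-alike of the die_bar alone.

How it is judged:
By the outcome, as a careful person would: the job done as asked, in the order asked, and still so for the second after the job is handed in, with the robot touching nothing.
It also fails if it takes over 72 s, if anything falls off the work surface, if the arm or the gripper's body presses on something with over 40 N, if the wrist force passes 120 N, or if a joint passes its speed limit or range.

## Working session

There is one attempt and no reset: what is moved stays moved. The work goes in short steps, each a Python script; the robot and the scene stay as the last script left them, time stands still between calls to the robot, and variables do not carry over. Pictures are saved under pics/ and viewed, at most 10 in all, crops included, and the job is handed in when it is done.

```bash
mkdir -p pics; ls; python3 - <<'E'
from rig import robot
import cv2
for n in("side","top"):
    cv2.imwrite(f"pics/{n}0.png",robot.grab_frame(n)[:,:,::-1]); print(n,robot.camera_info(n))
print(robot.get_state())
E
```

```text
pics
side {'fx': 496.8635299386793, 'fy': 496.8635299386793, 'cx': 269.90189080792635, 'cy': 210.00561780766716, 'rvec': array([ 2.08237258, -0.01712071,  0.03437688]), 'tvec': array([-0.54995013,  0.14709239,  1.44893568])}
top {'fx': 393.718969179097, 'fy': 393.718969179097, 'cx': 272.41481005147347, 'cy': 208.15501326460512, 'rvec': array([ 2.17110324, -2.19965645,  0.07247517]), 'tvec': array([-0.01850671,  0.55448075,  1.34171713])}
{'time': 0.1, 'qpos': array([-1.26948619,  0.41791292, -0.01032712,  1.61410332,  0.00469071,
        1.11071047, -0.05297531]), 'joint_vel': array([-0.00182537,  0.00014562, -0.00065733, -0.00260387,  0.00013592,
       -0.00117423, -0.0009076 ]), 'effort': array([ 6.31761832e-04, -8.52582192e+01,  6.39766362e-01, -4.26696646e+01,
       -4.89457813e-02,  1.64732739e-02,  3.45368278e-05]), 'ee_pos': array([0.20996141, 0.58830536, 0.19619307]), 'tool_rot': array([[-9.41830802e-01,  3.36087259e-01, -3.08158504e-04],
       [ 3.36087393e-01,  9.41830201e-01, -1.06631714e-03],
       [-6.81426194e-05, -1.10785852e-03, -9.99999384e-01]]), 'force': array([ 0.08068923, -0.79463   ,  0.30785858]), 'moment': array([ 0.00692627,  0.0150168 , -0.00165101]), 'grasp_force': 0.0, 'opening': 0.09403117669973216}
```

View pics/side0.png

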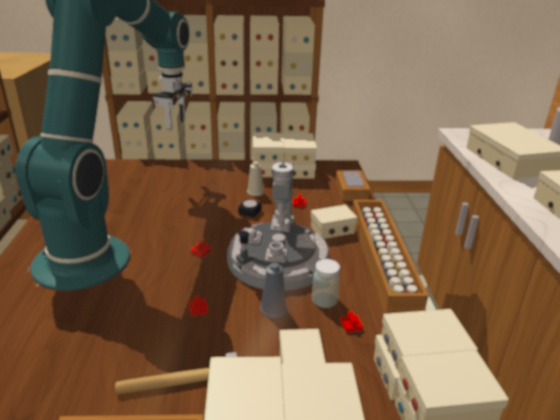

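View pics/top0.png

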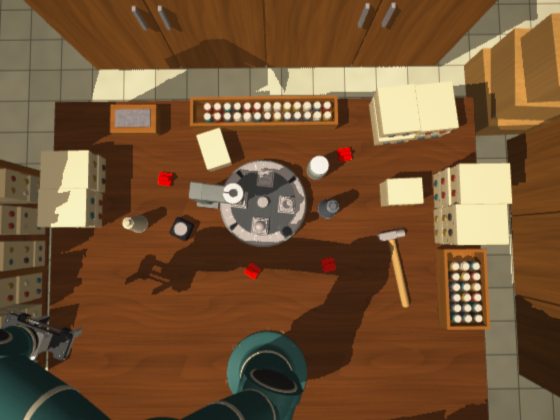

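The top view shows the press centre near (263,202), the ring near (233,193) and the arm reaching left to the column near (205,193). In the side view the ring is at (283,170) and the knob is near (243,237). The red look-alikes stand loose on the counter. I'll enlarge both views to tell the dies apart.

```bash
python3 - <<'E'
import cv2,numpy as np
t=cv2.imread("pics/top0.png")[150:255,180:320]; s=cv2.imread("pics/side0.png")[150:300,215:350]
t=cv2.resize(t,(800,600),interpolation=cv2.INTER_CUBIC)[:,:]
s=cv2.resize(s,(540,600),interpolation=cv2.INTER_CUBIC)
cv2.imwrite("pics/tc.png",t);cv2.imwrite("pics/sc.png",s)
E
```

```text
(no output)
```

View pics/tc.png

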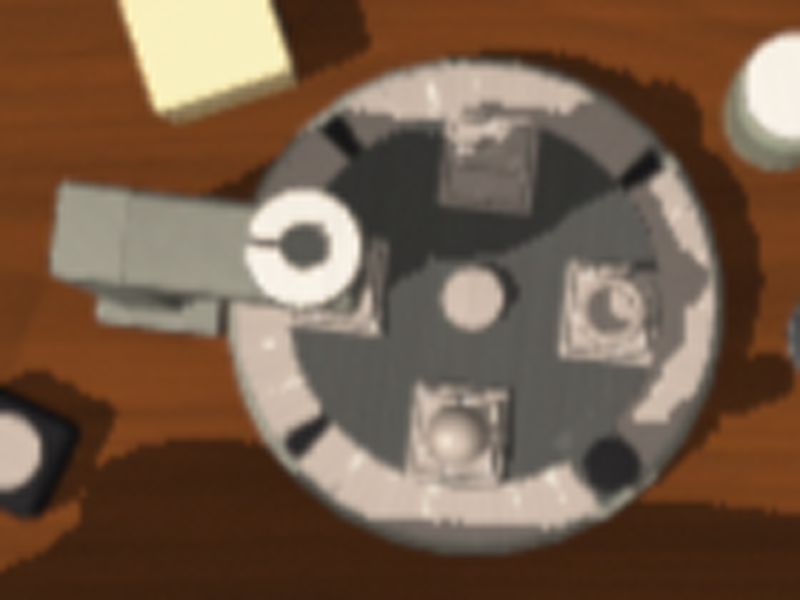

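View pics/sc.png

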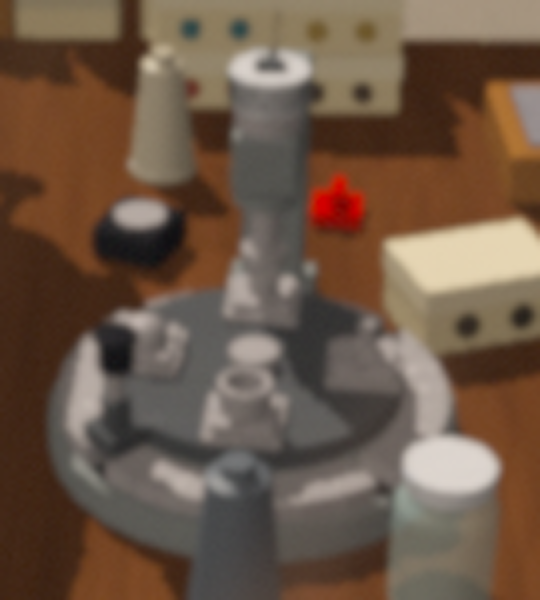

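The dies, by top-view pixel:
- (287,204), crop (610,310): hollow round mouth, so this is the cup. It is opposite the ram, and the side view shows its open mouth at (276,246).
- (261,226): dome.
- (265,178), in shadow: bar.
- Under the ram: flat.

The red bars on the counter are look-alikes. The cup therefore needs the turret at +3.142. Next I'll triangulate the ring, knob and axis.

```bash
cat > h.py <<'E'
import numpy as np,cv2
from rig import robot
def ray(n,uv):
    c=robot.camera_info(n);R=cv2.Rodrigues(c["rvec"])[0]
    d=R.T@np.array([(uv[0]-c["cx"])/c["fx"],(uv[1]-c["cy"])/c["fy"],1]);return -R.T@c["tvec"],d/np.linalg.norm(d)
def tri(a,b):
    A=np.zeros((3,3));B=np.zeros(3);rs=[ray("top",a),ray("side",b)]
    for o,d in rs: P=np.eye(3)-np.outer(d,d);A+=P;B+=P@o
    x=np.linalg.solve(A,B);return x,[np.linalg.norm((np.eye(3)-np.outer(d,d))@(x-o)) for o,d in rs]
def plane(n,uv,z): o,d=ray(n,uv);return o+d*(z-o[2])/d[2]
def blob(img,box,f):
    x0,y0,x1,y1=box;m=f(img[y0:y1,x0:x1].astype(int)).astype(np.uint8)
    k,l,s,c=cv2.connectedComponentsWithStats(m);i=1+np.argmax(s[1:,4])
    cn=max(cv2.findContours((l==i).astype(np.uint8),cv2.RETR_EXTERNAL,cv2.CHAIN_APPROX_NONE)[0],key=len)
    e=cv2.fitEllipse(cv2.convexHull(cn)) if len(cn)>5 else None
    return c[i]+[x0,y0],s[i],(np.array(e[0])+[x0,y0],e[1]) if e else None
def rot(a): # tool down, tool y at world angle a
    y=np.array([np.cos(a),np.sin(a),0]);z=np.array([0,0,-1.]);return np.column_stack([np.cross(y,z),y,z])
E
python3 - <<'E'
from h import *
t=cv2.imread("pics/top0.png")[:,:,::-1];s=cv2.imread("pics/side0.png")[:,:,::-1]
w=lambda v:lambda p:p.min(2)>v
d=lambda v:lambda p:p.max(2)<v
rt=blob(t,(215,178,250,208),w(200));rs=blob(s,(268,158,298,176),w(170));print(rt,rs)
kt=blob(t,(280,224,296,238),d(60));ks=blob(s,(235,228,252,245),d(50));print(kt,ks)
ht=blob(t,(255,194,273,211),w(140));hs=blob(s,(268,229,288,243),w(135));print(ht,hs)
print("ring",tri(rt[2][0],rs[2][0]));print("knob",tri(kt[2][0],ks[2][0]));print("hub",tri(ht[2][0],hs[2][0]))
print("ringplane",plane("top",rt[2][0],.245),plane("top",rt[2][0],.251),plane("side",rs[2][0],.245),plane("side",rs[2][0],.251))
print("knobplane",plane("top",kt[2][0],.14),"hub",plane("top",ht[2][0],.078))
for n,uv in dict(grey=(330,206),jar=(318,166)).items():print(n,plane("top",uv,.1))
E
```

```text
(array([232.70792079, 193.3019802 ]), array([  8,   6,  20,  19, 202], dtype=int32), (array([232.399086  , 193.04581451]), (18.702396392822266, 19.193115234375))) (array([281.74683544, 167.20253165]), array([ 5,  5, 19,  8, 79], dtype=int32), (array([281.97562408, 166.62104416]), (8.123725891113281, 18.615076065063477)))
(array([286.62686567, 230.94029851]), array([ 2,  3, 10,  9, 67], dtype=int32), (array([286.59676266, 230.88121843]), (8.3485746383667, 9.521683692932129))) (array([243.72222222, 236.94444444]), array([ 5,  4,  8, 11, 72], dtype=int32), (array([243.284091  , 236.88843536]), (8.807419776916504, 11.266352653503418)))
(array([262.2  , 201.775]), array([ 3,  3, 10, 10, 80], dtype=int32), (array([262.00784159, 201.78703213]), (9.479345321655273, 10.238256454467773))) (array([277.91803279, 237.        ]), array([ 5,  5, 11,  7, 61], dtype=int32), (array([277.91767693, 237.0323391 ]), (6.490758895874023, 10.536460876464844)))
ring (array([0.58217456, 0.08701437, 0.26291564]), [np.float64(0.0001823577886169885), np.float64(0.00018235778861674842)])
knob (array([ 0.47415054, -0.06996895,  0.12593738]), [np.float64(0.00012237624173029146), np.float64(0.00012237624173037904)])
hub (array([0.57212145, 0.00837412, 0.07572347]), [np.float64(0.00021112941655712723), np.float64(0.00021112941655726194)])
ringplane [0.58393855 0.08886864 0.245     ] [0.58328636 0.08824773 0.251     ] [0.58478195 0.12669425 0.245     ] [0.58397033 0.11341901 0.251     ]
knobplane [ 0.47388112 -0.0695033   0.14      ] hub [0.57171535 0.00831013 0.078     ]
grey [ 0.55318369 -0.21310784  0.1       ]
jar [ 0.68494246 -0.17687031  0.1       ]
```

```bash
cat >> h.py <<'E'
C=np.array([.5719,.0083]); PHI=np.radians(83.0)
def st(): 
    s=robot.get_state();print("t%.1f"%s["time"],"p",s["ee_pos"].round(4),"F",s["force"].round(1),"M",s["moment"].round(2),"op%.4f"%s["opening"],"q7 %.2f"%s["qpos"][6]);return s
E
python3 - <<'E'
from h import *
K=np.array([.474,-.0698])
for a in (PHI,PHI+np.pi):
    print([None if (q:=robot.ik([*p],rot(a))) is None else q.round(2) for p in ((*K,.3),(*K,.12),(.683,.065,.14),(.583,.088,.25))])
q=[robot.ik([.583,.088,.27],rot(np.radians(d))) for d in range(-180,180,30)]
print([(d,None if x is None else x[6].round(2)) for d,x in zip(range(-180,180,30),q)])
a=min((PHI,PHI+np.pi),key=lambda a:abs(robot.ik([*K,.3],rot(a))[6]))
robot.move_linear([.21,.589,.38],.3)
robot.move_ptp([*K,.33],rot(a));st()
robot.move_linear([*K,.20],.2);st()
cv2.imwrite("pics/s1.png",robot.grab_frame("side")[120:300,180:350,::-1].repeat(3,0).repeat(3,1))
E
```

```text
[array([-0.67,  0.07,  0.79,  1.85, -0.05,  1.25,  1.59]), array([-0.49,  0.31,  0.67,  2.06, -0.25,  0.86,  1.77]), array([-0.36,  0.6 ,  0.32,  1.51, -0.2 ,  1.07,  1.46]), array([-0.51,  0.32,  0.4 ,  1.65, -0.13,  1.19,  1.36])]
[array([-0.79,  0.07,  0.93,  1.85, -0.06,  1.25, -1.54]), array([-0.76,  0.42,  1.02,  2.07, -0.46,  0.9 , -1.17]), array([-0.6 ,  0.68,  0.7 ,  1.52, -0.47,  1.12, -1.49]), array([-0.79,  0.38,  0.77,  1.66, -0.28,  1.21, -1.65])]
[(-180, np.float64(2.58)), (-150, np.float64(-2.44)), (-120, np.float64(-1.92)), (-90, np.float64(-1.55)), (-60, np.float64(-1.06)), (-30, np.float64(-0.52)), (0, np.float64(-0.03)), (30, np.float64(0.47)), (60, np.float64(0.97)), (90, np.float64(1.47)), (120, np.float64(1.97)), (150, np.float64(2.47))]
t3.4 p [ 0.4742 -0.0691  0.33  ] F [-0.8  0.6 -0.5] M [0.01 0.18 0.04] op0.0938 q7 -1.57
t4.2 p [ 0.4746 -0.0699  0.2009] F [-0.8 -1.3  0.8] M [0.08 0.17 0.  ] op0.0940 q7 -1.44
```

View pics/s1.png

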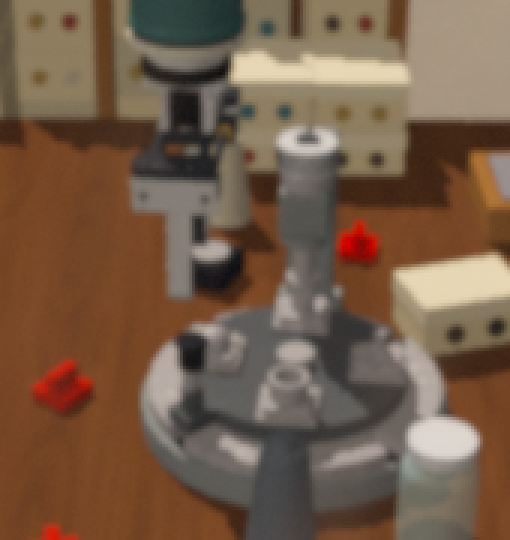

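The hand is over the knob: the finger is at crop x 180 and the knob at (190,350). The path is clear, so I'll descend, grip and lift.

```bash
python3 - <<'E'
from h import *
K=np.array([.474,-.0698])
print(robot.move_linear([*K,.119],.1,threshold=8));st()
robot.gripper_to(.02);s=st();print(s["grasp_force"])
p=s["ee_pos"]
robot.move_linear([p[0],p[1],p[2]+.008],.04);st()
robot.move_linear([p[0],p[1],p[2]+.019],.04);s=st();print(s["grasp_force"])
E
```

```text
False
t5.2 p [ 0.4744 -0.0699  0.1195] F [-0.2  0.   0.1] M [-0.05  0.23  0.01] op0.0945 q7 -1.32
t6.2 p [ 0.474  -0.0698  0.119 ] F [ 0.2 -1.2 -0.2] M [-0.08  0.18 -0.02] op0.0306 q7 -1.32
29.99997854232788
t6.5 p [ 0.4738 -0.0697  0.127 ] F [ 1.2  0.  -9.1] M [ 0.06 -0.    0.04] op0.0307 q7 -1.33
t7.0 p [ 0.4739 -0.0699  0.1381] F [  1.3  -0.4 -10.7] M [ 0.02 -0.08 -0.01] op0.0310 q7 -1.35
29.997538626194
```

```bash
python3 - <<'E'
from h import *
p=robot.get_state()["ee_pos"];d=p[:2]-C;a0=np.arctan2(d[1],d[0]);r=np.hypot(*d);print(r,np.degrees(a0))
c=C.copy()
for i in range(1,19):
    a=a0+np.radians(10*i)
    robot.move_linear([*(c+r*np.array([np.cos(a),np.sin(a)])),p[2]],.1)
    f=robot.get_state()["force"];u=np.array([np.cos(a),np.sin(a)]);print(10*i,"rad %.1f tan %.1f z %.1f"%(f[:2]@u,f[1]*u[0]-f[0]*u[1],f[2]))
    if np.hypot(*f[:2])>20: break
st()
E
```

```text
0.1253407044377971 -141.4270963069717
10 rad 0.2 tan 1.3 z -10.8
20 rad 2.1 tan 0.7 z -10.6
30 rad 4.8 tan 1.3 z -11.3
40 rad 5.7 tan -0.5 z -10.2
50 rad 7.5 tan 0.7 z -10.7
60 rad 8.6 tan 0.0 z -11.1
70 rad 9.3 tan 0.4 z -11.4
80 rad 9.8 tan 0.7 z -11.2
90 rad 9.3 tan 0.2 z -11.4
100 rad 9.5 tan 0.4 z -11.3
110 rad 8.6 tan 1.1 z -10.6
120 rad 8.5 tan 0.7 z -11.2
130 rad 6.3 tan -0.3 z -11.0
140 rad 5.2 tan -0.2 z -10.9
150 rad 4.4 tan 1.9 z -11.0
160 rad 2.3 tan 1.0 z -11.2
170 rad 1.2 tan 0.3 z -11.1
180 rad -1.6 tan 0.5 z -10.8
t13.6 p [0.6695 0.0861 0.1379] F [ -1.6  -0.6 -10.8] M [ 0.03  0.48 -0.01] op0.0309 q7 -1.53
```

```bash
python3 - <<'E'
from h import *
p=robot.get_state()["ee_pos"]
for dz in (.004,.008,.010,.012,.014,.016,.018,.019):
    robot.move_linear([p[0],p[1],.138-dz],.03);robot.pause(.1);s=st()
    if s["force"][2]>3 : break
E
```

```text
t14.0 p [0.6697 0.0856 0.1341] F [  0.7  -0.2 -11.3] M [-0.08 -0.05  0.01] op0.0308 q7 -1.53
t14.3 p [0.6695 0.0859 0.13  ] F [ 0.2 -1.  -8.4] M [-0.27  0.14  0.01] op0.0305 q7 -1.53
t14.7 p [0.6697 0.0857 0.128 ] F [  3.   -3.6 -10.4] M [-0.84 -0.51  0.08] op0.0308 q7 -1.53
t15.0 p [0.6697 0.0854 0.1256] F [  5.7  -4.5 -14.6] M [-1.28 -1.32 -0.09] op0.0306 q7 -1.53
t15.4 p [0.6699 0.0853 0.1237] F [  7.5  -5.2 -15.7] M [-1.31 -1.55 -0.06] op0.0308 q7 -1.52
t15.7 p [0.67   0.0852 0.1219] F [  5.3  -5.7 -12.2] M [-1.44 -1.32 -0.02] op0.0306 q7 -1.52
t16.1 p [0.6701 0.0852 0.1202] F [ 3.9 -6.6 -9.4] M [-1.42 -1.2  -0.05] op0.0308 q7 -1.52
t16.4 p [0.6702 0.0852 0.1194] F [ 4.6 -5.5 -4.9] M [-1.5  -0.9  -0.03] op0.0311 q7 -1.52
```

```bash
python3 - <<'E'
from h import *
s=robot.get_state();p=s["ee_pos"]
robot.gripper_to(.06);robot.pause(.3);st()
robot.move_linear([p[0],p[1],.24],.15);robot.move_linear([p[0],p[1],.36],.25);st()
robot.move_linear([p[0]-.12,p[1]-.2,.40],.3)
t=robot.grab_frame("top");sd=robot.grab_frame("side")
cv2.imwrite("pics/t2.png",t[:,:,::-1]);cv2.imwrite("pics/s2.png",sd[:,:,::-1])
a=cv2.resize(t[150:255,180:320],(560,420),interpolation=2);b=cv2.resize(sd[150:300,215:350],(378,420),interpolation=2)[:,:240]
cv2.imwrite("pics/c2.png",np.hstack([a,b])[:,:,::-1])
E
```

```text
t17.4 p [0.6695 0.0861 0.119 ] F [-0.1 -0.  -0.8] M [-0.01  0.18  0.02] op0.0604 q7 -1.52
t19.0 p [0.67   0.0852 0.3593] F [-0.5  0.1 -0.8] M [-0.07  0.18 -0.02] op0.0602 q7 -1.62
```

View pics/c2.png

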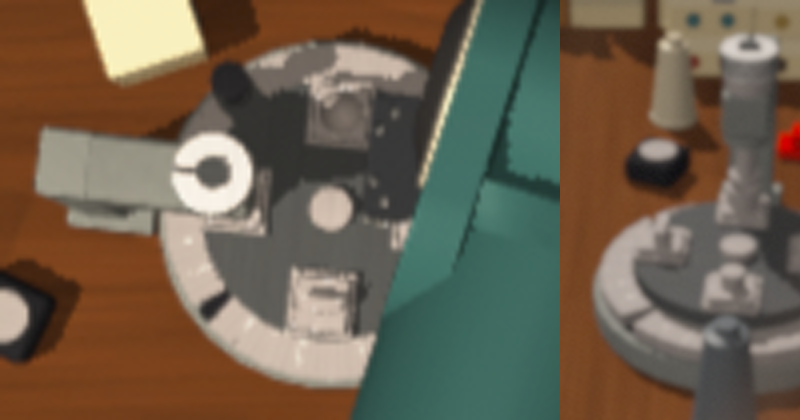

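Knob now at top pixel (238,171). The dome is at the far side, the bar near, and the flat opposite, so the cup is under the ram. Next I'll check the knob height.

```bash
python3 - <<'E'
from h import *
t=cv2.imread("pics/t2.png")[:,:,::-1];s=cv2.imread("pics/s2.png")[:,:,::-1]
for z in (.126,.14):
    c=robot.camera_info("side");print(cv2.projectPoints(np.array([[.669,.086,z]]),c["rvec"],c["tvec"],np.array([[c["fx"],0,c["cx"]],[0,c["fy"],c["cy"]],[0,0,1]]),None)[0].ravel())
kt=blob(t,(230,163,246,178),lambda p:p.max(2)<60)
for box in ((305,200,325,222),):
  ks=blob(s,box,lambda p:p.max(2)<50);print(kt,ks);x=tri(kt[2][0],ks[2][0]);print(x)
x=plane("top",kt[2][0],.135)[:2];d=x-C;print(x,np.hypot(*d),np.degrees(np.arctan2(d[1],d[0])), "mid with start",(x+[.474,-.0698])/2)
crop=cv2.resize(s[150:300,260:345],(453,800))[:600]
cv2.imwrite("pics/c3.png",crop[:,:,::-1])
E
```

```text
[309.63060904 208.85145176]
[309.89704196 204.73889101]
(array([238.55263158, 171.95614035]), array([  3,   3,  13,  12, 114], dtype=int32), (array([238.90168571, 172.34013271]), (9.727869987487793, 15.529792785644531))) (array([309.98148148, 208.53703704]), array([ 2,  5,  8,  9, 54], dtype=int32), (array([310.04187107, 208.04376411]), (7.7225661277771, 10.43208122253418)))
(array([0.66579323, 0.07932873, 0.13201285]), [np.float64(0.0034463246238412475), np.float64(0.0034463246238412635)])
[0.66182165 0.07916356] 0.11448819927529863 38.24019418858795 mid with start [0.56791083 0.00468178]
```

View pics/c3.png

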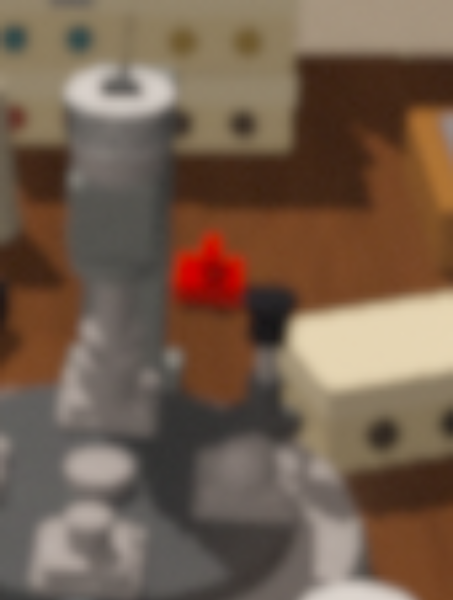

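The knob sits at side pixel (310,208), which fits home height. I'll press lightly on its cap to confirm, then move to the ring and feel for the press arm top.

```bash
python3 - <<'E'
from h import *
p=[.6695,.0855]
robot.gripper_to(0.0)
s=robot.get_state();R=s["tool_rot"]
robot.move_ptp([*p,.25],rot(PHI+np.pi))
robot.move_linear([*p,.18],.15)
print(robot.move_linear([*p,.150],.04,threshold=4));st()
robot.move_linear([*p,.34],.25)
robot.gripper_to(.09)
R0=np.array([.583,.0875])
robot.move_ptp([*R0,.34],rot(PHI));st()
robot.move_linear([*R0,.275],.15)
print(robot.move_linear([*R0,.23],.03,threshold=4));st()
E
```

```text
False
t23.6 p [0.6696 0.0855 0.1502] F [ 0.1 -0.2  0.3] M [-0.03  0.17 -0.02] op0.0004 q7 -1.54
t28.5 p [0.583  0.0875 0.34  ] F [ 0.1  0.2 -0.2] M [ 0.03 -0.03  0.04] op0.0901 q7 1.29
False
t30.7 p [0.5831 0.0875 0.2302] F [-0.2  0.3 -0. ] M [-0.   -0.02  0.04] op0.0896 q7 1.30
```

```bash
python3 - <<'E'
from h import *
s=robot.grab_frame("side");t=robot.grab_frame("top")
cv2.imwrite("pics/s4.png",s[:,:,::-1])
a=cv2.resize(s[120:240,230:340],(550,600),interpolation=2);b=cv2.resize(t[150:240,200:275],(250,300),interpolation=2)
b=np.vstack([b,np.zeros((300,250,3),np.uint8)])
cv2.imwrite("pics/c4.png",np.hstack([a,b])[:,:,::-1])
c=robot.camera_info("side")
for z in (.21,.217,.23,.245,.26):print(z,cv2.projectPoints(np.array([[.583,.0875,z]]),c["rvec"],c["tvec"],np.array([[c["fx"],0,c["cx"]],[0,c["fy"],c["cy"]],[0,0,1]]),None)[0].ravel().round(1))
E
```

```text
0.21 [281.7 183.2]
0.217 [281.7 181.1]
0.23 [281.9 177. ]
0.245 [282.  172.3]
0.26 [282.2 167.5]
```

View pics/c4.png

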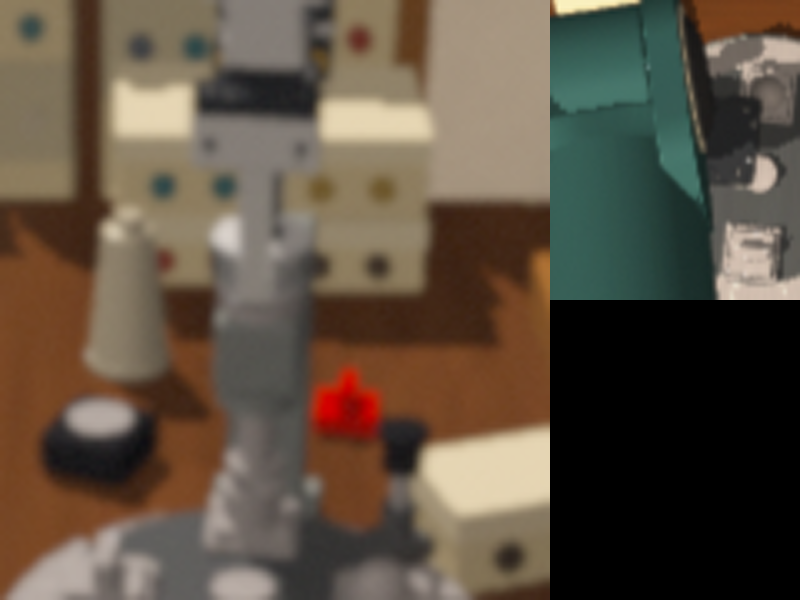

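Ring top is at side row 167, so z≈0.26 and the ring centre is about 0.245. I'll grip there and turn.

```bash
python3 - <<'E'
from h import *
R0=np.array([.583,.0875])
robot.move_linear([*R0,.243],.06)
robot.gripper_to(.05);s=st();print(s["grasp_force"])
q=s["qpos"].copy();q0=q[6];m0=s["moment"][2]
for i in range(1,26):
    q[6]=q0-.1*i;robot.goto_joints(q);s=robot.get_state()
    m=s["moment"][2]-m0;print("%.3f m%.3f F %s"%(q0-s["qpos"][6],m,s["force"].round(1)))
    if m>.22: break
st();np.save("q0.npy",np.array([q0,m0]))
E
```

```text
t31.8 p [0.5828 0.0863 0.2429] F [-1.9 -5.3  1.7] M [-1.31  0.39 -0.  ] op0.0575 q7 1.30
30.000497102737427
0.098 m0.009 F [-0.4  0.1  1. ]
0.195 m-0.075 F [0.  0.7 0.7]
0.295 m-0.064 F [ 0.8  1.6 -0.3]
0.394 m-0.194 F [ 2.2  2.  -2.1]
0.494 m-0.303 F [ 3.8  4.1 -3. ]
0.594 m-0.011 F [ 3.3  3.5 -2. ]
0.694 m-0.060 F [ 5.2  4.2 -1.5]
0.794 m-0.045 F [ 5.2  3.7 -2.8]
0.894 m-0.159 F [ 7.   4.2 -3. ]
0.994 m-0.129 F [ 6.7  5.1 -3.7]
1.094 m-0.031 F [ 7.1  5.  -3.4]
1.194 m0.016 F [ 8.3  3.9 -4.2]
1.294 m-0.085 F [ 9.3  4.7 -4.3]
1.393 m0.358 F [10.6  5.4 -5.5]
t35.3 p [0.5836 0.087  0.2429] F [10.6  5.4 -5.5] M [ 1.1  -2.12  0.35] op0.0575 q7 -0.09
```

```bash
python3 - <<'E'
from h import *
q0,m0=np.load("q0.npy");q=robot.get_state()["qpos"].copy()
for a in (1.393,1.35,1.31,1.27,1.23,1.27,1.31,1.35,1.39,1.42):
    q[6]=q0-a;robot.goto_joints(q);robot.pause(.12)
    ms=[robot.get_state()["moment"][2]]
    for _ in range(3): robot.pause(.02);ms.append(robot.get_state()["moment"][2])
    s=robot.get_state();print("%.3f m%.3f sd%.3f"%(q0-s["qpos"][6],np.mean(ms)-m0,np.std(ms)), s["effort"][6].round(3),s["time"].round(1))
    if np.mean(ms)-m0>.4: break
E
```

```text
Traceback (most recent call last):
AttributeError: 'float' object has no attribute 'round'
```

```bash
python3 - <<'E'
from h import *
q0,m0=np.load("q0.npy");q=robot.get_state()["qpos"].copy()
for a in (1.393,1.35,1.31,1.27,1.23,1.27,1.31,1.35,1.39):
    q[6]=q0-a;robot.goto_joints(q);robot.pause(.12)
    ms=[robot.get_state()["moment"][2]]
    for _ in range(3): robot.pause(.02);ms.append(robot.get_state()["moment"][2])
    s=robot.get_state();print("%.3f m%.3f sd%.3f e%.3f t%.1f"%(q0-s["qpos"][6],np.mean(ms)-m0,np.std(ms),s["effort"][6],s["time"]))
    if np.mean(ms)-m0>.4: break
E
```

```text
1.393 m0.517 sd0.015 e-0.495 t36.1
```

```bash
python3 - <<'E'
from h import *
q0,m0=np.load("q0.npy");q=robot.get_state()["qpos"].copy()
for a in (1.36,1.33,1.3,1.26,1.22,1.17,1.12,1.05,.98):
    q[6]=q0-a;robot.goto_joints(q);robot.pause(.1)
    ms=[robot.get_state()["moment"][2]]
    for _ in range(3): robot.pause(.02);ms.append(robot.get_state()["moment"][2])
    s=robot.get_state();print("%.3f m%.3f sd%.3f F%s t%.1f"%(q0-s["qpos"][6],np.mean(ms)-m0,np.std(ms),s["force"].round(1),s["time"]))
E
```

```text
1.361 m0.346 sd0.057 F[ 3.6  1.6 -1.8] t36.5
1.331 m0.141 sd0.015 F[ 3.7  1.7 -1.9] t36.9
1.301 m0.006 sd0.013 F[ 2.7  2.  -0.4] t37.3
1.261 m0.049 sd0.012 F[ 0.1  1.9 -0. ] t37.7
1.221 m0.092 sd0.019 F[-0.8  1.7  0.7] t38.1
1.171 m0.125 sd0.024 F[-1.9  1.   0.5] t38.5
1.121 m0.073 sd0.024 F[-4.3 -0.2  2. ] t38.9
1.052 m0.097 sd0.004 F[-5.9  0.4  1.6] t39.3
0.982 m-0.008 sd0.018 F[-6.1  0.2  1.9] t39.7
```

The touch is at about 1.31 rad. Backing off, the clicks fall at 1.047 and then 0.524, so I'll turn back to 0.524 and let go.

```bash
python3 - <<'E'
from h import *
q0,m0=np.load("q0.npy");q=robot.get_state()["qpos"].copy()
for a in (.85,.75,.65,.58,.524):
    q[6]=q0-a;robot.goto_joints(q);robot.pause(.1);s=robot.get_state();print("%.3f m%.3f F%s"%(q0-s["qpos"][6],s["moment"][2]-m0,s["force"].round(1)))
robot.gripper_to(.09);robot.pause(.1);s=st();p=s["ee_pos"]
robot.move_linear([p[0],p[1],.34],.15)
robot.move_linear([p[0]-.13,p[1]-.2,.42],.3)
t=robot.grab_frame("top");sd=robot.grab_frame("side")
cv2.imwrite("pics/t5.png",t[:,:,::-1]);cv2.imwrite("pics/s5.png",sd[:,:,::-1])
t0=cv2.imread("pics/t2.png")[:,:,::-1]
f=lambda i:cv2.resize(i[165:220,205:275],(400,314),interpolation=2)
g=cv2.resize(sd[150:270,225:345],(314,314),interpolation=2)
for i in (t0,t):
    c=i[180:207,219:246].astype(int);m=c.max(2)<150;y,x=np.mgrid[180:207,219:246];r=np.hypot(x-232.5,y-193.1);k=m&(r>4.5)&(r<8.3)
    w=np.where((r>4.8)&(r<8),255-c.max(2),0)*(c.max(2)<170);print("mark dir deg (img, ccw from right)",np.degrees(np.arctan2(-(w*(y-193.1)).sum(),(w*(x-232.5)).sum())))
im=np.vstack([np.hstack([f(t0),f(t)])[:, :800],np.hstack([g,np.zeros((314,486,3),np.uint8)])])[:600]
cv2.imwrite("pics/c5.png",im[:,:,::-1]);st()
E
```

```text
0.852 m0.077 F[-5.4  0.5  3. ]
0.752 m0.047 F[-6.  -0.4  3.3]
0.652 m0.112 F[-6.8 -0.1  3.4]
0.582 m0.150 F[-6.6 -0.4  4.1]
0.526 m0.072 F[-6.5 -0.2  2.9]
t42.3 p [0.5835 0.0869 0.2428] F [0.9 0.4 0.3] M [-0.02 -0.   -0.03] op0.0899 q7 0.78
mark dir deg (img, ccw from right) 158.59916808719098
mark dir deg (img, ccw from right) 130.74352057351
t44.1 p [ 0.4541 -0.1117  0.4191] F [ 0.2 -0.5 -0.8] M [-0.03  0.03 -0.05] op0.0901 q7 1.10
```

View pics/c5.png

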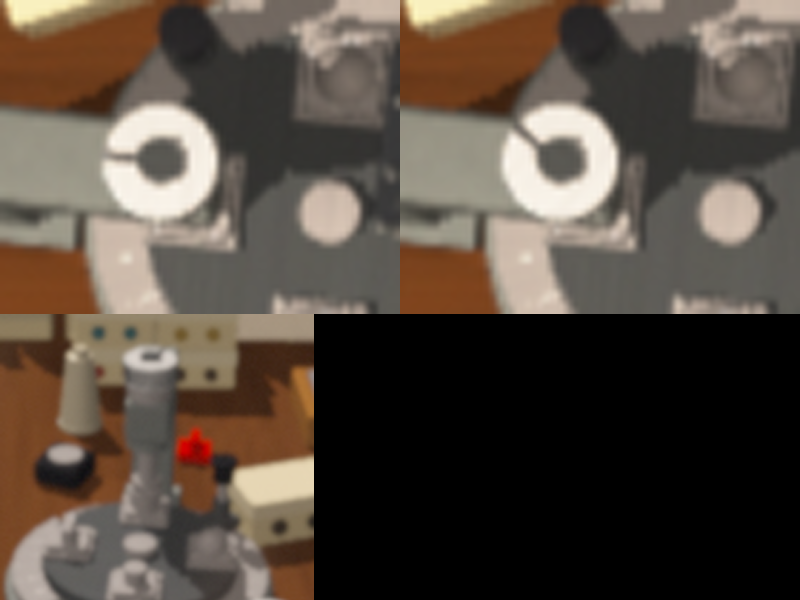

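```bash
python3 - <<'E'
from h import *
s=cv2.imread("pics/s5.png")[:,:,::-1];ks=blob(s,(302,198,320,216),lambda p:p.max(2)<50);print(ks)
for n,uv in (("cap c5",(237.6,170.6)),):print(n,tri(uv,ks[0]),plane("top",uv,.14))
r=ray("side",ks[0]);k=(.669-0*r[0][1]);print([(y,(r[0]+r[1]*(y-r[0][1])/r[1][1]).round(4)) for y in (.080,.083,.086)])
E
```

```text
(array([310.01960784, 208.60784314]), array([ 5,  7,  7,  9, 51], dtype=int32), (array([309.98880196, 208.16334915]), (6.267325401306152, 11.175142288208008)))
cap c5 (array([0.66924816, 0.08388749, 0.12792998]), [np.float64(0.0006015778920884163), np.float64(0.0006015778920886251)]) [0.66663096 0.0828176  0.14      ]
[(0.08, array([0.6693, 0.08  , 0.1302])), (0.083, array([0.6697, 0.083 , 0.1285])), (0.086, array([0.6701, 0.086 , 0.1268]))]
```

```bash
python3 - <<'E'
from h import *
p=[.669,.084]
robot.gripper_to(0.0)
robot.move_ptp([*p,.38],rot(PHI+np.pi))
robot.move_linear([*p,.17],.25)
print(robot.move_linear([*p,.130],.05,threshold=5));st()
robot.move_linear([*p,.38],.3);st()
E
```

```text
True
t49.8 p [0.6689 0.0837 0.1315] F [-0.9  0.6  8.7] M [-0.02  0.48 -0.02] op0.0008 q7 -1.70
t50.7 p [0.6686 0.084  0.3781] F [-1.  -0.2  0.4] M [0.02 0.19 0.03] op0.0005 q7 -1.75
```

```bash
python3 -c "
from rig import robot
print(robot.sign_off())"
```

```text
the job is handed in; nothing more can be done
None
```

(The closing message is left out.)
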